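# Close the gas shut-off behind the splash shield with the hook rod

### The job

Take the bent rod from its stand, reach over the clear splash shield with it, and with its tip pull the red shut-off lever towards the shield until you feel it fully home against its hidden stop; keep it pulled against the stop with a steady force of about 8 N for a good second (never 15 N) so that it seats. Then hang the rod back in the two forks of its stand as it was and let go. Work the lever with the rod only, never with the gripper, do not knock against the shield, and leave everything else where it stands.

Things in the scene. Friction and masses are not known exactly. Their poses are not given: they have to be found in the camera images.
- hook_rod: bent rod, loose, 0.14 kg. Orange handle 76 x 14 x 24 mm (x, y, z); origin at the handle's centre, where it is best gripped across its 14 mm width from above. Steel rod of 8 mm diameter on the handle's axis: a 26 mm stub behind (-x) and in front (+x) straight to x = 150 mm, where it bends square down (-z) for 88 mm to a black ball tip. Under load the rod can twist a little in a weak grip, so grip it hard
- rod_tip (a point): centre of the rod's black ball tip, 14 mm in diameter, at (150, 0, -88) mm in the rod's frame, the lowest part of the rod (ball bottom at z = -95 mm)
- stand: fixed rod stand: dark foot plate 135 x 85 mm, origin at the centre of its underside, x along the rod that hangs in it (the leg hangs beyond the +x end); two aluminium uprights 8 mm thick at x = -52 and +52 mm, each ending in a V fork, open to the top, 90 degrees, lowest point at z = 116 mm, arms up to z = 134 mm, mouth 36 mm wide. The handle hangs between the uprights with about 10 mm of play to each side, the round rod ends lie in the forks, the leg hangs straight down
- cradle (a point): where the centre of the handle lies when the rod hangs in the stand: above the stand's centre, z = 122 mm; its x axis is the rod's x axis
- gas_unit: fixed gas control unit, origin at its underside, x pointing away from the robot side. Grey valve box with its top at z = 50 mm, from x = -50 to +75 mm, 150 mm wide, on it the lever; behind it a white housing 170 mm wide, 170 mm high, front face at x = +75 mm (the two gauges stand out to x = 67 mm at z = 104 to 146 mm, y = -66 to 66 mm)
- lever_mid (a point): centre of the red upright lever plate, which is 8 mm thick (along the unit's x), 36 mm wide (y), and reaches from z = 52 to 86 mm; its axes are the unit's axes. It starts at x between -6 and +20 mm in the unit's frame
- shield: fixed clear splash shield with yellow top rail, 234 mm wide, 9 mm thick at the rail, 130 mm high, origin at the middle of its underside; stands square to the unit's x axis, 80 mm in front (-x) of the unit's origin
- standard_a: white bottle with white cap, 37 mm diameter, 88 mm high, loose bystander, origin under its centre
- standard_b: white bottle with yellow cap, 37 mm diameter, 88 mm high, loose bystander, origin under its centre
- film_roll: white roll, 62 mm diameter, 50 mm high, loose bystander, origin under its centre
- petri_dish: round dish, 90 mm diameter, 17 mm high, loose bystander, origin under its centre
- timer: white bench timer 39 x 68 x 62 mm, loose bystander, origin under its centre
- lever: the lever; origin 19 mm under lever_mid. Closes by sliding along the unit's -x, to the shield, against 1.5 N of friction; no spring, stays where left. Its closed end is a rigid stop in the box, set differently each time, lever centre at some unit x between -20 and -34 mm (the green marks on the box only show this zone): find it by feel

How it is judged:
By the outcome, as a careful person would: the job done as asked, in the order asked, and still so for the second after the job is handed in, with the robot touching nothing.
It also fails if it takes over 64 s, if anything falls off the work surface, if the arm or the gripper's body presses on something with over 40 N, if the wrist force passes 120 N, or if a joint passes its speed limit or range.

### The arm

A 6-joint arm with a two-finger parallel gripper is mounted at the origin on a cart in front of the work surface, level with it; the furniture and walls round the work are solid. World frame = base frame: x ahead of the robot, y to its left, z up, the work surface at z = 0. Lengths are in m, angles in degrees, forces in N, time in s.
With the tool pointing down it reaches from about 0.35 to 0.925 m from the base axis. Payload 6.4 kg.
Tool frame: the origin (TCP) lies midway between the tips of the shut fingers; the grasp point (between the pads) lies bot.grip_point_offset behind it (bot.grip_point_offset is the distance from the TCP to the grasp point, in m); x points along the fingers, y is the direction in which the jaws open and shut, and the axes are right-handed (so a half turn about x gives the same grasp; the last joint's range is limited). The gripper opens to 94 mm and grips with 3 to 60 N. Pads are 16 mm wide; open, the fingers measure 119 mm over their backs; the gripper's body (75 mm by 177 mm) begins 78 mm behind the grasp point.
Start: joints at [-9.975, 14.043, 89.255, -0, 76.702, -9.975], TCP at [0.65, 0, 0.205] pointing down, gripper open.
Joint ranges: [-179.41, 179.41], [-58.25, 129.5], [7.25, 145.43], [-54.29, 234.29], [11.92, 165.04], [-157.13, 157.13]. Speed limits (degrees/s): [147.25, 147.25, 180, 180, 180, 180].

### API

Orientations are given as a 3x3 rotation matrix whose columns are the frame's x, y, z axes.
In Python, from cell import monitor, imaging, bot gives the robot as it stands.
- The arm moves only by the tool play_rows, never from a script. Its argument "plan" is a list of rows, each an object of numbers: "wx", "wy", "wz": the turn, a rotation vector about the tool's x, y, z in degrees; "x", "y", "z": the shift along the tool's x, y, z in m; "fingers": the opening in per cent of the stroke, from 0 (shut) to 100 (fully open). In form: [{"wx": .., "wy": .., "wz": .., "x": .., "y": .., "z": .., "fingers": ..}, ...]. A call has 1 to 12 rows; each row shifts and turns the commanded pose from where the row before left it, along the tool's axes as they then stand; what a row does not reach is not made up. A row lasts 1/10 s, in which the tool goes at most 50 mm and 8.59 degrees, less where a joint would pass 70% of its speed; a pose out of reach is approached as far as the arm can. A call with a gripper value outside its range is refused whole. The fingers move at their own pace and stop on an object; "squeeze" is the grip in N (left out, the last holds). Time passes only in rows, so rows that do not move let the fingers close. It gives the time, the measured TCP pose, the force and the opening at its end, in the units of the state.
- monitor.get_obs(): the state, without advancing time (a new reading comes with each control period).
- imaging.read_camera(name): name is "scene" or "side" or "wrist"; returns a dict with "color" (420x560x3 uint8, red, green, blue), "K" (3x3 intrinsics, pixels), "cam_to_world" (4x4, takes a point from camera to world coordinates); the wrist camera has in their place "mount" (4x4, takes a point from camera to tool coordinates, whose origin is the TCP and whose axes are the tool frame's). Camera axes: x right, y down, z forward; pixel columns grow to the right and rows downward; lengths in m; the calibration is good to about 2 mm. A picture is of the moment at which its call begins: read the wrist's pose just before it. There is no depth.
- bot.job_done(): hands the job in, once; it reports no verdict.
The state is a dict: "clock": time; "qpos": joint angles; "joint_velocities": joint speeds; "joint_efforts": joint torques, N m; "eef_pos": TCP position; "tcp_rot": TCP orientation; "ft_force": force on the tool from outside, world axes, zero at the start; "wrist_torque": the same for the moment, N m; "width": opening from 0.0 (shut) to 1.0 (fully open).
Only numpy, scipy, OpenCV 4.12 (cv2) and the standard library are available. Lean on these libraries where they do the work, as an engineer would, in place of code of your own. Each camera call takes 0.05 s, during which the arm holds its last target. There are 200 camera calls.

## Working session

There is one attempt and no reset: what is moved stays moved. The work goes in short steps, Python scripts to look and compute and a tool call to move; the robot and the scene stay as the last step left them, time stands still between calls to the robot, and variables do not carry over. Pictures are saved under pics/ and viewed, on a budget of 10 in all, crops included, one or two more only if the job needs it, and the job is handed in when it is done.

Besides the shell and the picture viewer there is one more tool, called after "Emit:" by a JSON object that holds its "api" and its "payload", one argument or row to a line. play_rows: Moves the arm, as the interface text tells. Its arguments: {"type":"object","properties":{"plan":{"type":"array"},"squeeze":{"type":"number"}},"required":["plan"]}

```bash
ls; mkdir -p pics; cat > h.py <<'E'
import numpy as np, cv2
from cell import monitor, imaging, bot
E
python3 - <<'E'
from h import *
import pickle
print(bot.grip_point_offset)
o=monitor.get_obs(); print(o)
d={}
for n in("scene","side","wrist"):
    c=imaging.read_camera(n); d[n]=c
    cv2.imwrite(f"pics/{n}0.png",cv2.resize(c["color"][:,:,::-1],(800,600),interpolation=cv2.INTER_CUBIC))
    print(n,c["K"],c.get("cam_to_world",c.get("mount")))
pickle.dump((o,d),open("s0.pkl","wb"))
E
```

```text
pics
0.0188
{'clock': 0.0, 'qpos': array([-9.97756538e+00,  1.40848363e+01,  8.93235449e+01,  4.13345421e-04,
        7.67000420e+01, -9.97525428e+00]), 'joint_velocities': array([ 0.00010127,  0.07376567,  0.06742706,  0.01086195, -0.00720391,
       -0.02211983]), 'joint_efforts': array([ 8.38778797e-04, -4.15839279e+01, -3.14599335e+01,  6.84806099e-02,
        3.33599187e-02, -1.41738678e-04]), 'eef_pos': array([6.49412941e-01, 8.42954404e-05, 2.04350162e-01]), 'tcp_rot': array([[-1.86250445e-03,  9.99998265e-01, -4.23143351e-05],
       [ 3.34786447e-04, -4.16908638e-05, -9.99999943e-01],
       [-9.99998209e-01, -1.86251851e-03, -3.34708216e-04]]), 'ft_force': array([-0.85974652, -1.02790151, -0.53957276]), 'wrist_torque': array([ 0.01928911,  0.01851685, -0.03882212]), 'width': 0.9977269777479557}
scene [[420.9210059    0.         286.72678711]
 [  0.         420.9210059  210.44949119]
 [  0.           0.           1.        ]] [[-0.83053387 -0.38896796  0.39864447 -0.00307737]
 [-0.55686219  0.56594801 -0.60795341  0.89436872]
 [ 0.01086235 -0.72691593 -0.68664054  0.98564372]
 [ 0.          0.          0.          1.        ]]
side [[391.43721628   0.         275.66880763]
 [  0.         391.43721628 201.94880995]
 [  0.           0.           1.        ]] [[ 0.99719761 -0.03641982  0.06534928  0.43652271]
 [-0.07479285 -0.46522848  0.88202522 -0.78218905]
 [-0.00172085 -0.8844411  -0.46664867  0.56986432]
 [ 0.          0.          0.          1.        ]]
wrist [[336.49059555   0.         281.41566907]
 [  0.         336.49059555 221.02952952]
 [  0.           0.           1.        ]] [[-7.34148738e-04 -2.32662904e-01  9.72557162e-01 -1.78623953e-01]
 [ 9.99999726e-01 -2.61519070e-04  6.92301467e-04  7.06073285e-04]
 [ 9.32693753e-05  9.72557404e-01  2.32663032e-01 -6.65225501e-02]
 [ 0.00000000e+00  0.00000000e+00  0.00000000e+00  1.00000000e+00]]
```

View pics/scene0.png

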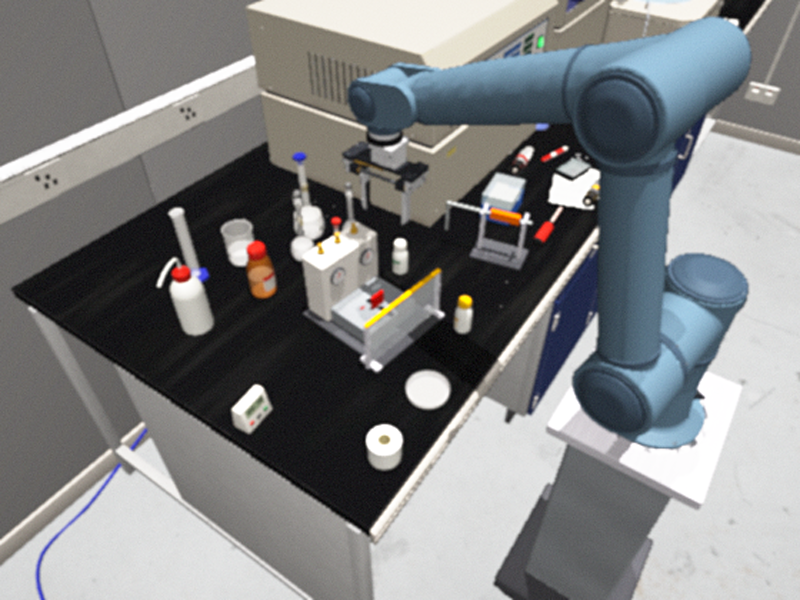

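View pics/side0.png

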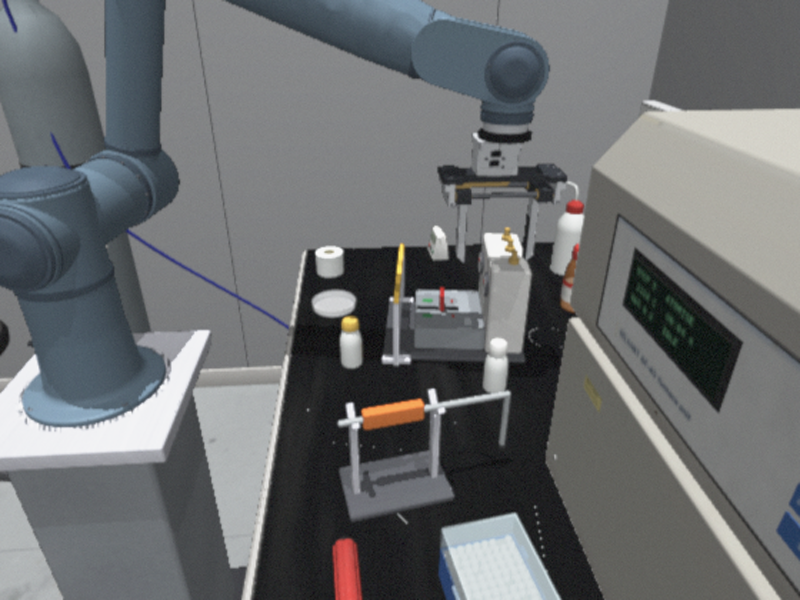

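The scene shows the stand at about (500,230) and the unit and shield at about (370,300). The side view shows the handle at (393,414), the rod bend at (508,394) and the lever at (443,300). I'll enlarge these four areas in one mosaic.

```bash
python3 - <<'E'
import pickle,cv2,numpy as np
o,d=pickle.load(open("s0.pkl","rb"))
def cr(n,x,y,w):
    h=w*3//4
    return cv2.resize(d[n]["color"][y:y+h,x:x+w,::-1],(400,300),interpolation=cv2.INTER_CUBIC)
m=np.vstack([np.hstack([cr("scene",208,163,120),cr("scene",305,132,80)]),np.hstack([cr("side",262,162,120),cr("side",232,265,140)])])
cv2.imwrite("pics/mos.png",m)
E
```

```text
(no output)
```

View pics/mos.png

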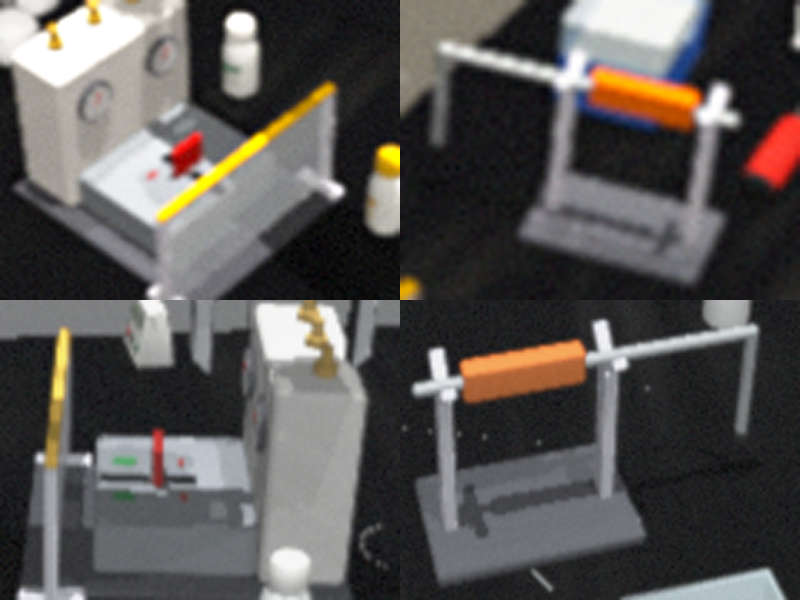

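```bash
cat > fit.py <<'E'
import pickle,numpy as np
from scipy.optimize import least_squares
o,d=pickle.load(open("s0.pkl","rb"))
def px(n,off,s,u,v): return n,(u+.5)/s-.5+off[0],(v+.5)/s-.5+off[1]
def proj(n,P):
    c=d[n];T=np.linalg.inv(c["cam_to_world"]);q=c["K"]@(T[:3,:3]@P+T[:3,3]);return q[:2]/q[2]
SU=("scene",(208,163),10/3);SS=("scene",(305,132),5);DU=("side",(262,162),10/3);DS=("side",(232,265),20/7)
# (view,u,v,point mm, adds free param to x)
stand=[(SS,42,47,(150,0,122),1),(SS,338,119,(-64,0,122),1),(SS,38,143,(150,0,41),1),(SS,120,235,(67.5,42.5,3),0),(SS,296,282,(-67.5,42.5,3),0),(SS,324,212,(-67.5,-42.5,3),0),
(DS,355,30,(150,0,122),1),(DS,341,132,(150,0,41),1),(DS,14,88,(-64,0,122),1),(DS,40,282,(-67.5,-42.5,3),0),(DS,244,237,(67.5,-42.5,3),0),(DS,15,178,(-67.5,42.5,3),0)]
unit=[(SU,335,88,(-80,-117,127),0),(SU,160,218,(-80,117,127),0),(SU,65,85,(75,85,170),0),(SU,80,180,(75,75,50),0),(SU,187,153,(0,0,69),1),
(DU,65,32,(-80,117,127),0),(DU,51,165,(-80,-117,127),0),(DU,97,187,(-50,-75,50),0),(DU,97,137,(-50,75,50),0),(DU,272,72,(75,-85,170),0),(DU,158,157,(0,0,69),1)]
for name,F,x0 in(("stand",stand,(.5,-.25,0,0)),("unit",unit,(.65,.1,0,0))):
    def r(p,full=False):
        c,s=np.cos(p[2]),np.sin(p[2]);e=[]
        for w,u,v,P,f in F:
            n,a,b=px(*w,u,v);x,y,z=np.array(P)/1000;x+=f*p[3]
            e+=list(proj(n,np.array([p[0]+c*x-s*y,p[1]+s*x+c*y,z]))-[a,b])
        return np.array(e)
    q=least_squares(r,x0,loss="soft_l1")
    p=q.x;print(name,p[:2].round(4),"yaw",np.degrees(p[2]).round(2),"free",p[3].round(4));print(r(p).reshape(-1,2).round(1).tolist())
E
python3 fit.py
```

```text
stand [ 0.4766 -0.2552] yaw 9.85 free -0.0037
[[1.0, 0.1], [-0.9, 0.4], [0.6, -1.0], [-0.7, 0.6], [-0.6, 1.1], [0.3, 1.7], [-1.1, 0.1], [-0.1, -1.7], [1.1, -0.5], [-0.8, 0.5], [1.2, 1.0], [0.2, 1.3]]
unit [0.5915 0.1187] yaw -7.04 free 0.0011
[[-0.5, -0.8], [0.3, 0.2], [-1.8, -0.4], [-0.6, -1.7], [0.1, 0.5], [-0.7, -0.6], [-0.2, -0.7], [-1.3, 11.6], [-0.4, -1.2], [0.5, 5.9], [0.2, 0.1]]
```

Both fits agree to about a pixel, apart from two mislabelled corners. The rod's yaw is 9.85° and the unit's is −7°. I'll move over the handle and turn the jaws across it.

Emit:
{"api": "play_rows", "payload": {
  "plan": [
    {"y":-0.022,"z":0.032,"fingers":100},
    {"y":-0.022,"z":0.032},
    {"y":-0.022,"z":0.032},
    {"y":-0.022,"z":0.032},
    {"y":-0.022,"z":0.032},
    {"y":-0.022,"z":0.032},
    {"y":-0.022,"z":0.032},
    {"y":-0.022,"z":0.032}
  ]
}}

```text
invalid input
```

Emit:
{"api": "play_rows", "payload": {
  "plan": [
    {"wx":-8.32},
    {"wx":-8.32},
    {"wx":-8.32},
    {"wx":-8.32},
    {"wx":-8.32},
    {"wx":-8.32},
    {"wx":-8.32},
    {"wx":-8.32},
    {"wx":-8.32},
    {"wx":-8.32},
    {"wx":-8.32},
    {"wx":-8.32}
  ]
}}

```text
invalid input
```

Emit:
{"api": "play_rows", "payload": {
  "plan": [
    {},
    {}
  ]
}}

```text
invalid input
```

```bash
cat >> h.py <<'E'
def look(n,f,crop=None):
    o=monitor.get_obs();c=imaging.read_camera(n);im=c["color"][:,:,::-1]
    if crop: x,y,w,h=crop;im=im[y:y+h,x:x+w]
    k=min(800/im.shape[1],600/im.shape[0]);cv2.imwrite("pics/"+f,cv2.resize(im,None,fx=k,fy=k,interpolation=cv2.INTER_CUBIC));return o,c
def wproj(o,c,P):
    t=o["tcp_rot"].T@(np.array(P)-o["eef_pos"]);M=np.linalg.inv(c["mount"]);q=c["K"]@(M[:3,:3]@t+M[:3,3]);return q[:2]/q[2]
def fr(x,y,yaw,p):
    a=np.radians(yaw);p=np.array(p)/1000.;return np.array([x+np.cos(a)*p[0]-np.sin(a)*p[1],y+np.sin(a)*p[0]+np.cos(a)*p[1],p[2]])
S=(0.4766,-0.2552,9.85);U=(0.5915,0.1187,-7.04)
E
python3 - <<'E'
from h import *
o,c=look("wrist","w1.png");np.set_printoptions(precision=4,suppress=True)
print(o["clock"],o["qpos"],o["eef_pos"],o["tcp_rot"],o["ft_force"])
for p in [(-67.7,0,126),(146.3,0,126),(-41.7,7,134),(-41.7,-7,134),(34.3,7,134),(34.3,-7,134)]: print(p,wproj(o,c,fr(*S,p))*10/7)
E
```

```text
0.15 [-9.9728 14.0739 89.305   0.0001 76.7012 -9.9751] [0.6496 0.0001 0.2046] [[-0.0014  1.      0.    ]
 [ 0.0002  0.     -1.    ]
 [-1.     -0.0014 -0.0002]] [-0.0218  0.0696  0.071 ]
(-67.7, 0, 126) [ 49.5121 703.4186]
(146.3, 0, 126) [357.4557 660.3293]
(-41.7, 7, 134) [ 74.8954 702.2703]
(-41.7, -7, 134) [ 81.7562 718.5205]
(34.3, 7, 134) [186.197  686.7199]
(34.3, -7, 134) [192.001 703.284]
```

View pics/w1.png

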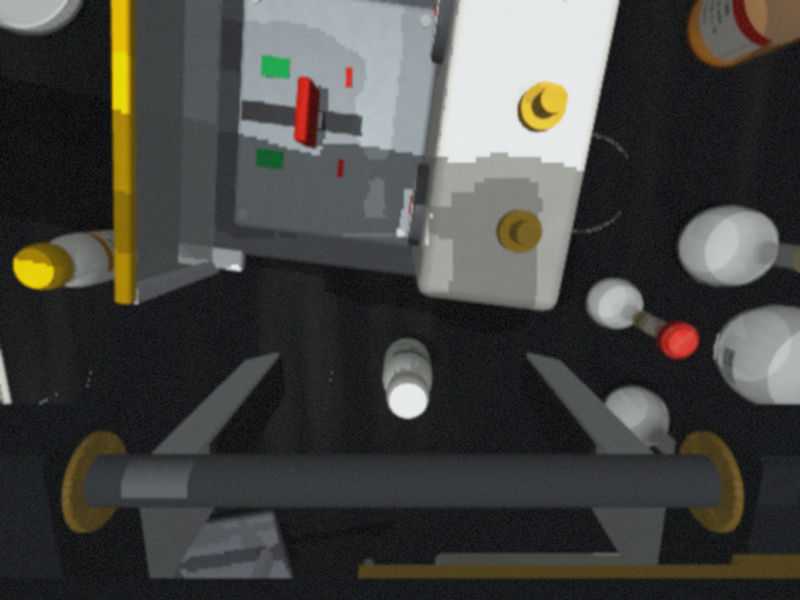

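The moves were refused, probably because every row needs all its keys. The picture is therefore from the start pose: lever plate from (303,80) to (312,143), rail edge at about x=123. I'll resend with full rows.

Emit:
{"api": "play_rows", "payload": {
  "plan": [
    {"wx":0,"wy":0,"wz":0,"x":0,"y":-0.022,"z":0.032,"fingers":100},
    {"wx":0,"wy":0,"wz":0,"x":0,"y":-0.022,"z":0.032,"fingers":100},
    {"wx":0,"wy":0,"wz":0,"x":0,"y":-0.022,"z":0.032,"fingers":100},
    {"wx":0,"wy":0,"wz":0,"x":0,"y":-0.022,"z":0.032,"fingers":100},
    {"wx":0,"wy":0,"wz":0,"x":0,"y":-0.022,"z":0.032,"fingers":100},
    {"wx":0,"wy":0,"wz":0,"x":0,"y":-0.022,"z":0.032,"fingers":100},
    {"wx":0,"wy":0,"wz":0,"x":0,"y":-0.022,"z":0.032,"fingers":100},
    {"wx":0,"wy":0,"wz":0,"x":0,"y":-0.022,"z":0.032,"fingers":100}
  ]
}}

```text
clock: 1.0
eef_pos: [0.4729, -0.257, 0.2054]
tcp_rot: [[-0.0, 1.0, 0.0], [0.0, 0.0, -1.0], [-1.0, -0.0, -0.0]]
ft_force: [-0.4, -0.8, -0.3]
width: 0.997
```

```bash
python3 - <<'E'
import pickle
from h import *
o,d=pickle.load(open("s0.pkl","rb"));c=d["wrist"]
for p in [(0,18,86),(0,-18,86),(-4,0,86),(-80,-117,130),(-80,0,130),(75,-85,170),(-50,-75,50)]: print(p,(wproj(o,c,fr(*U,p))*10/7).round())
E
```

```text
(0, 18, 86) [303.  74.]
(0, -18, 86) [298. 141.]
(-4, 0, 86) [293. 107.]
(-80, -117, 130) [119. 304.]
(-80, 0, 130) [116.  69.]
(75, -85, 170) [414. 295.]
(-50, -75, 50) [230. 225.]
```

Emit:
{"api": "play_rows", "payload": {
  "plan": [
    {"wx":-8.32,"wy":0,"wz":0,"x":0,"y":0,"z":0,"fingers":100},
    {"wx":-8.32,"wy":0,"wz":0,"x":0,"y":0,"z":0,"fingers":100},
    {"wx":-8.32,"wy":0,"wz":0,"x":0,"y":0,"z":0,"fingers":100},
    {"wx":-8.32,"wy":0,"wz":0,"x":0,"y":0,"z":0,"fingers":100},
    {"wx":-8.32,"wy":0,"wz":0,"x":0,"y":0,"z":0,"fingers":100},
    {"wx":-8.32,"wy":0,"wz":0,"x":0,"y":0,"z":0,"fingers":100},
    {"wx":-8.32,"wy":0,"wz":0,"x":0,"y":0,"z":0,"fingers":100},
    {"wx":-8.32,"wy":0,"wz":0,"x":0,"y":0,"z":0,"fingers":100},
    {"wx":-8.32,"wy":0,"wz":0,"x":0,"y":0,"z":0,"fingers":100},
    {"wx":-8.32,"wy":0,"wz":0,"x":0,"y":0,"z":0,"fingers":100},
    {"wx":-8.32,"wy":0,"wz":0,"x":0,"y":0,"z":0,"fingers":100},
    {"wx":-8.32,"wy":0,"wz":0,"x":0,"y":0,"z":0,"fingers":100}
  ]
}}

```text
clock: 2.2
eef_pos: [0.4739, -0.2559, 0.2053]
tcp_rot: [[-0.0, -0.177, 0.984], [0.0, 0.984, 0.177], [-1.0, 0.0, -0.0]]
ft_force: [0.2, -0.5, 0.1]
width: 1.001
```

```bash
python3 - <<'E'
from h import *
o,c=look("wrist","w2.png");np.set_printoptions(precision=4,suppress=True)
print(o["clock"],o["qpos"],o["eef_pos"],o["tcp_rot"],o["ft_force"])
for p in [(-67.7,0,126),(146.3,0,126),(-41.7,7,134),(-41.7,-7,134),(34.3,7,134),(34.3,-7,134)]: print(p,wproj(o,c,fr(*S,p))*10/7)
E
```

```text
2.2 [ -40.4372   -0.9261  105.5811    0.0012   75.3648 -140.6175] [ 0.4739 -0.2559  0.2053] [[-0.0002 -0.1767  0.9843]
 [ 0.0002  0.9843  0.1767]
 [-1.      0.0003 -0.0002]] [ 0.188  -0.4909  0.0744]
(-67.7, 0, 126) [404.5236 203.5818]
(146.3, 0, 126) [402.1729 554.3237]
(-41.7, 7, 134) [417.7541 255.2091]
(-41.7, -7, 134) [390.7763 255.0577]
(34.3, 7, 134) [415.9339 392.1597]
(34.3, -7, 134) [390.749  392.0321]
```

View pics/w2.png

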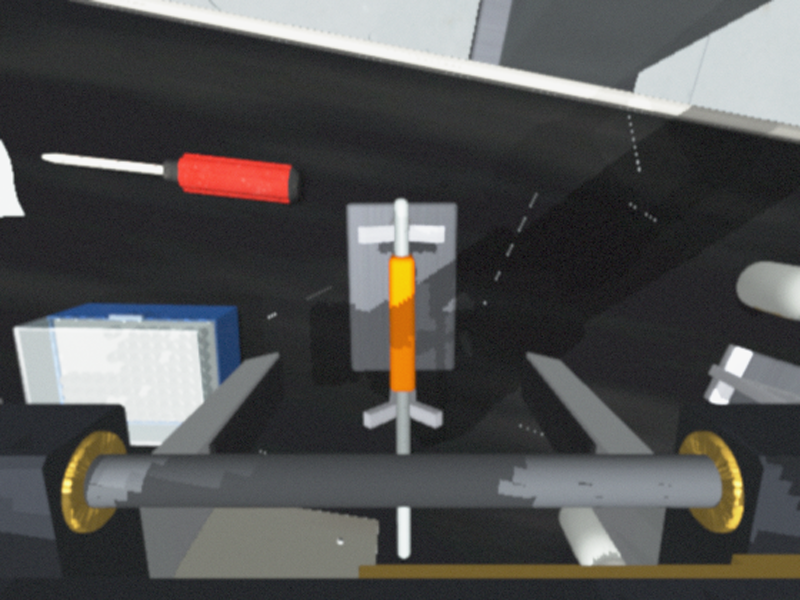

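The wrist view matches the prediction to about 1 mm (handle at 389–415 by 256–392 px, aligned with the tool). I'll lower and grip hard.

Emit:
{"api": "play_rows", "payload": {
  "plan": [
    {"wx":0,"wy":0,"wz":0,"x":0.0256,"y":0,"z":0,"fingers":100},
    {"wx":0,"wy":0,"wz":0,"x":0.0256,"y":0,"z":0,"fingers":100},
    {"wx":0,"wy":0,"wz":0,"x":0.0256,"y":0,"z":0,"fingers":100},
    {"wx":0,"wy":0,"wz":0,"x":0.0256,"y":0,"z":0,"fingers":100},
    {"wx":0,"wy":0,"wz":0,"x":0,"y":0,"z":0,"fingers":100},
    {"wx":0,"wy":0,"wz":0,"x":0,"y":0,"z":0,"fingers":100}
  ]
}}

```text
clock: 2.85
eef_pos: [0.474, -0.256, 0.1033]
tcp_rot: [[-0.0, -0.17, 0.986], [0.0, 0.986, 0.17], [-1.0, 0.0, -0.0]]
ft_force: [0.6, -0.3, 0.1]
width: 1.005
```

Emit:
{"api": "play_rows", "payload": {
  "squeeze": 60,
  "plan": [
    {"wx":0,"wy":0,"wz":0,"x":0,"y":0,"z":0,"fingers":60},
    {"wx":0,"wy":0,"wz":0,"x":0,"y":0,"z":0,"fingers":40},
    {"wx":0,"wy":0,"wz":0,"x":0,"y":0,"z":0,"fingers":30},
    {"wx":0,"wy":0,"wz":0,"x":0,"y":0,"z":0,"fingers":20},
    {"wx":0,"wy":0,"wz":0,"x":0,"y":0,"z":0,"fingers":0},
    {"wx":0,"wy":0,"wz":0,"x":0,"y":0,"z":0,"fingers":0},
    {"wx":0,"wy":0,"wz":0,"x":0,"y":0,"z":0,"fingers":0},
    {"wx":0,"wy":0,"wz":0,"x":0,"y":0,"z":0,"fingers":0},
    {"wx":0,"wy":0,"wz":0,"x":0,"y":0,"z":0,"fingers":0},
    {"wx":0,"wy":0,"wz":0,"x":0,"y":0,"z":0,"fingers":0}
  ]
}}

```text
clock: 3.85
eef_pos: [0.474, -0.256, 0.103]
tcp_rot: [[-0.0, -0.171, 0.985], [0.0, 0.985, 0.171], [-1.0, 0.0, -0.0]]
ft_force: [0.2, -0.5, 0.8]
width: 0.185
```

```bash
python3 - <<'E'
from h import *
o=monitor.get_obs();np.set_printoptions(precision=4,suppress=True)
print(o["clock"],o["qpos"],o["eef_pos"],o["tcp_rot"],o["ft_force"],o["width"]*94)
E
```

```text
3.85 [ -40.4367    6.02    109.8715    0.0013   64.1137 -140.2759] [ 0.474 -0.256  0.103] [[-0.0001 -0.1709  0.9853]
 [ 0.0001  0.9853  0.1709]
 [-1.      0.0001 -0.    ]] [ 0.2162 -0.4986  0.767 ] 17.40286435909895
```

Emit:
{"api": "play_rows", "payload": {
  "plan": [
    {"wx":0,"wy":0,"wz":0,"x":0,"y":0,"z":0,"fingers":0},
    {"wx":0,"wy":0,"wz":0,"x":0,"y":0,"z":0,"fingers":0},
    {"wx":0,"wy":0,"wz":0,"x":0,"y":0,"z":0,"fingers":0},
    {"wx":0,"wy":0,"wz":0,"x":0,"y":0,"z":0,"fingers":0}
  ]
}}

```text
clock: 4.25
eef_pos: [0.474, -0.256, 0.1031]
tcp_rot: [[-0.0, -0.171, 0.985], [-0.0, 0.985, 0.171], [-1.0, -0.0, -0.0]]
ft_force: [-0.3, -0.2, 0.5]
width: 0.145
```

Emit:
{"api": "play_rows", "payload": {
  "plan": [
    {"wx":0,"wy":0,"wz":0,"x":-0.005,"y":0,"z":0,"fingers":0},
    {"wx":0,"wy":0,"wz":0,"x":-0.01,"y":0,"z":0,"fingers":0},
    {"wx":0,"wy":0,"wz":0,"x":-0.015,"y":0,"z":0,"fingers":0},
    {"wx":0,"wy":0,"wz":0,"x":-0.02,"y":0,"z":0,"fingers":0},
    {"wx":0,"wy":0,"wz":0,"x":-0.02,"y":0,"z":0,"fingers":0},
    {"wx":0,"wy":0,"wz":0,"x":-0.02,"y":0,"z":0,"fingers":0},
    {"wx":0,"wy":0,"wz":0,"x":-0.02,"y":0,"z":0,"fingers":0},
    {"wx":0,"wy":0,"wz":0,"x":-0.02,"y":0,"z":0,"fingers":0},
    {"wx":0,"wy":0,"wz":0,"x":-0.015,"y":0,"z":0,"fingers":0},
    {"wx":0,"wy":0,"wz":0,"x":-0.01,"y":0,"z":0,"fingers":0},
    {"wx":0,"wy":0,"wz":0,"x":0,"y":0,"z":0,"fingers":0}
  ]
}}

```text
clock: 5.35
eef_pos: [0.4746, -0.2565, 0.26]
tcp_rot: [[0.002, -0.171, 0.985], [-0.002, 0.985, 0.171], [-1.0, -0.002, 0.002]]
ft_force: [-0.2, -0.5, -1.0]
width: 0.144
```

```bash
python3 - <<'E'
from h import *
o,c=look("wrist","w3.png");np.set_printoptions(precision=4,suppress=True)
print(o["clock"],o["eef_pos"],o["tcp_rot"],o["ft_force"],o["wrist_torque"],o["width"]*94)
# target: tip at unit (26,0) -> handle at (-124,0)
ux=.593;h=fr(ux,U[1],U[2],(26-150-1,0,0))
print("target handle",h, "delta in tool yz", o["tcp_rot"].T@(h-o["eef_pos"]))
E
```

```text
5.35 [ 0.4746 -0.2565  0.26  ] [[ 0.0024 -0.1709  0.9853]
 [-0.002   0.9853  0.1709]
 [-1.     -0.0024  0.002 ]] [-0.1665 -0.5272 -0.9753] [ 0.1312 -0.0508 -0.0351] 13.527527694073555
target handle [0.4689 0.134  0.    ] delta in tool yz [0.2592 0.3864 0.0606]
```

View pics/w3.png

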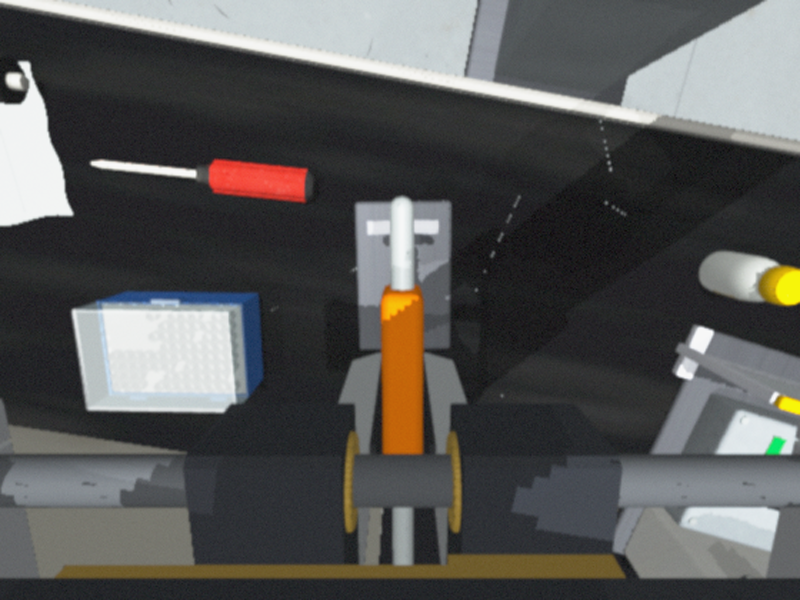

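The rod is held straight in the jaws. Next I carry it high over to the unit, then turn it to the unit's yaw.

Emit:
{"api": "play_rows", "payload": {
  "plan": [
    {"wx":0,"wy":0,"wz":0,"x":0,"y":0.02,"z":0.003,"fingers":0},
    {"wx":0,"wy":0,"wz":0,"x":0,"y":0.035,"z":0.0055,"fingers":0},
    {"wx":0,"wy":0,"wz":0,"x":0,"y":0.035,"z":0.0055,"fingers":0},
    {"wx":0,"wy":0,"wz":0,"x":0,"y":0.035,"z":0.0055,"fingers":0},
    {"wx":0,"wy":0,"wz":0,"x":0,"y":0.035,"z":0.0055,"fingers":0},
    {"wx":0,"wy":0,"wz":0,"x":0,"y":0.035,"z":0.0055,"fingers":0},
    {"wx":0,"wy":0,"wz":0,"x":0,"y":0.035,"z":0.0055,"fingers":0},
    {"wx":0,"wy":0,"wz":0,"x":0,"y":0.035,"z":0.0055,"fingers":0},
    {"wx":0,"wy":0,"wz":0,"x":0,"y":0.035,"z":0.0055,"fingers":0},
    {"wx":0,"wy":0,"wz":0,"x":0,"y":0.035,"z":0.0055,"fingers":0},
    {"wx":0,"wy":0,"wz":0,"x":0,"y":0.033,"z":0.005,"fingers":0},
    {"wx":0,"wy":0,"wz":0,"x":0,"y":0.019,"z":0.003,"fingers":0}
  ]
}}

```text
clock: 6.6
eef_pos: [0.4657, 0.1385, 0.2567]
tcp_rot: [[-0.003, -0.173, 0.985], [0.001, 0.985, 0.173], [-1.0, 0.001, -0.003]]
ft_force: [-0.9, 0.1, -1.1]
width: 0.143
```

Emit:
{"api": "play_rows", "payload": {
  "plan": [
    {"wx":4.2,"wy":0,"wz":0,"x":0,"y":0,"z":0,"fingers":0},
    {"wx":4.2,"wy":0,"wz":0,"x":0,"y":0,"z":0,"fingers":0},
    {"wx":4.2,"wy":0,"wz":0,"x":0,"y":0,"z":0,"fingers":0},
    {"wx":4.3,"wy":0,"wz":0,"x":0,"y":0,"z":0,"fingers":0},
    {"wx":0,"wy":0,"wz":0,"x":0,"y":0,"z":0,"fingers":0},
    {"wx":0,"wy":0,"wz":0,"x":0,"y":0,"z":0,"fingers":0},
    {"wx":0,"wy":0,"wz":0,"x":0,"y":0,"z":0,"fingers":0}
  ]
}}

```text
clock: 7.3
eef_pos: [0.467, 0.1359, 0.2576]
tcp_rot: [[-0.001, 0.122, 0.993], [0.0, 0.993, -0.122], [-1.0, -0.0, -0.001]]
ft_force: [0.1, -0.5, -1.3]
width: 0.146
```

```bash
python3 - <<'E'
from h import *
np.set_printoptions(precision=4,suppress=True)
o=monitor.get_obs();d={n:imaging.read_camera(n) for n in("scene","side")}
print(o["clock"],o["eef_pos"],o["tcp_rot"],o["ft_force"],o["wrist_torque"],o["width"]*94,o["qpos"])
tip=o["eef_pos"]+o["tcp_rot"]@[.0692,0,.149];a=np.radians(U[2]);R=np.array([[np.cos(a),-np.sin(a)],[np.sin(a),np.cos(a)]])
print("tip",tip,"unit",R.T@(tip[:2]-[.593,.1187]))
m=[]
for n,x,y,w,h in(("scene",190,120,160,160),("side",230,110,160,160)):
    m.append(cv2.resize(d[n]["color"][y:y+h,x:x+w,::-1],(400,400),interpolation=cv2.INTER_CUBIC))
    c=d[n];T=np.linalg.inv(c["cam_to_world"])
    for P in(tip,fr(.593,.1187,U[2],(0,0,86))):
        q=c["K"]@(T[:3,:3]@P+T[:3,3]);print(n,(q[:2]/q[2]-[x,y])*2.5)
cv2.imwrite("pics/m2.png",np.hstack(m))
E
```

```text
7.3 [0.467  0.1359 0.2576] [[-0.0009  0.1216  0.9926]
 [ 0.0001  0.9926 -0.1216]
 [-1.     -0.     -0.0009]] [ 0.1251 -0.5024 -1.2707] [ 0.094  -0.0453  0.0428] 13.768501657742984 [  2.8359 -10.9506 109.2956   0.0069  81.7084 -80.179 ]
tip [0.6148 0.1178 0.1882] unit [0.0218 0.0018]
scene [167.4956 142.8356]
scene [184.0091 212.739 ]
side [224.7738 142.6575]
side [199.1452 232.8453]
```

View pics/m2.png

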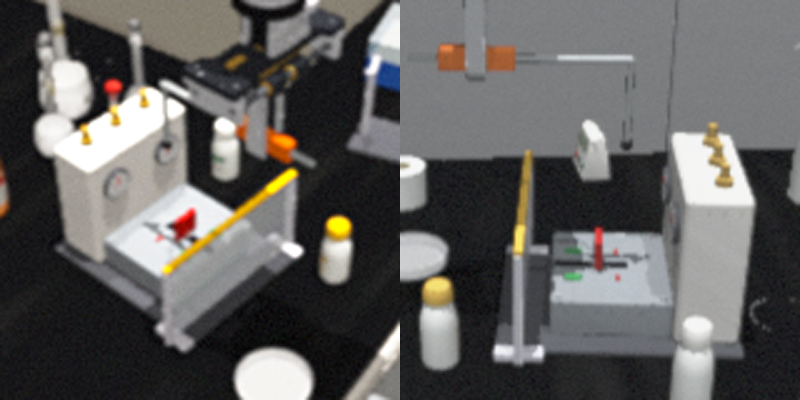

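The tip appears where predicted: side (626,144), about 22 mm behind the lever's centre line position. I'll descend behind the lever with 4 mm extra clearance.

Emit:
{"api": "play_rows", "payload": {
  "plan": [
    {"wx":0,"wy":0,"wz":0,"x":0,"y":-0.0015,"z":0.004,"fingers":0},
    {"wx":0,"wy":0,"wz":0,"x":0.015,"y":0,"z":0,"fingers":0},
    {"wx":0,"wy":0,"wz":0,"x":0.015,"y":0,"z":0,"fingers":0},
    {"wx":0,"wy":0,"wz":0,"x":0.015,"y":0,"z":0,"fingers":0},
    {"wx":0,"wy":0,"wz":0,"x":0.015,"y":0,"z":0,"fingers":0},
    {"wx":0,"wy":0,"wz":0,"x":0.015,"y":0,"z":0,"fingers":0},
    {"wx":0,"wy":0,"wz":0,"x":0.015,"y":0,"z":0,"fingers":0},
    {"wx":0,"wy":0,"wz":0,"x":0.015,"y":0,"z":0,"fingers":0},
    {"wx":0,"wy":0,"wz":0,"x":0.015,"y":0,"z":0,"fingers":0},
    {"wx":0,"wy":0,"wz":0,"x":0,"y":0,"z":0,"fingers":0},
    {"wx":0,"wy":0,"wz":0,"x":0,"y":0,"z":0,"fingers":0},
    {"wx":0,"wy":0,"wz":0,"x":0,"y":0,"z":0,"fingers":0}
  ]
}}

```text
clock: 8.6
eef_pos: [0.4719, 0.1337, 0.1388]
tcp_rot: [[0.001, 0.123, 0.992], [0.0, 0.992, -0.123], [-1.0, 0.0, 0.001]]
ft_force: [0.2, -0.3, -1.1]
width: 0.143
```

```bash
cat > st.py <<'E'
from h import *
np.set_printoptions(precision=4,suppress=True)
o=monitor.get_obs();R=o["tcp_rot"]
tip=o["eef_pos"]+R@[.0692,0,.149];a=np.radians(U[2]);ex=np.array([np.cos(a),np.sin(a),0]);ey=np.array([-np.sin(a),np.cos(a),0])
d=tip-[.593,.1187,0]
print(o["clock"],"tip unit mm",1000*np.array([d@ex,d@ey,d[2]]),"F unit",o["ft_force"]@ex,o["ft_force"]@ey,o["ft_force"][2],"T",o["wrist_torque"]@ey,"w",o["width"]*94,o["eef_pos"])
E
python3 st.py; python3 - <<'E'
from h import *
d={n:imaging.read_camera(n) for n in("scene","side")}
m=[cv2.resize(d[n]["color"][y:y+120,x:x+120,::-1],(400,400),interpolation=cv2.INTER_CUBIC) for n,x,y in(("scene",208,140),("side",250,130))]
cv2.imwrite("pics/m3.png",np.hstack(m))
E
```

```text
8.6 tip unit mm [27.0607  0.0201 69.8088] F unit 0.2716859447257847 -0.2532055420144386 -1.0889829616916815 T -0.023127175209509472 w 13.433400945452952 [0.4719 0.1337 0.1388]
```

View pics/m3.png

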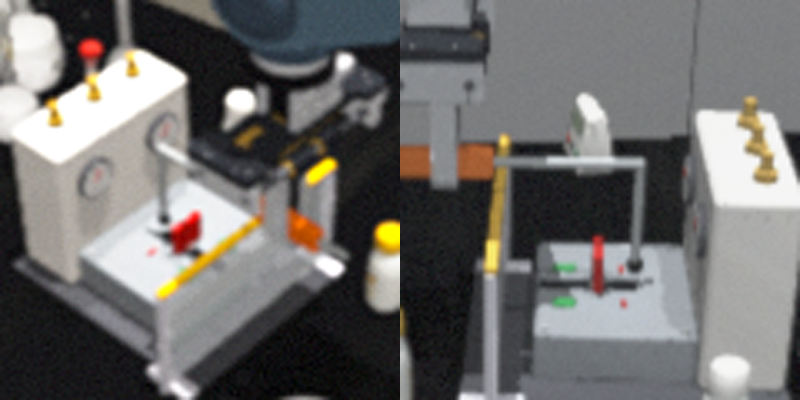

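The tip is behind the lever and clear of everything (side (634,265), lever (598,265)). Pulling starts now.

Emit:
{"api": "play_rows", "payload": {
  "plan": [
    {"wx":0,"wy":0,"wz":0,"x":0,"y":0,"z":-0.004,"fingers":0},
    {"wx":0,"wy":0,"wz":0,"x":0,"y":0,"z":-0.004,"fingers":0},
    {"wx":0,"wy":0,"wz":0,"x":0,"y":0,"z":-0.002,"fingers":0},
    {"wx":0,"wy":0,"wz":0,"x":0,"y":0,"z":-0.002,"fingers":0},
    {"wx":0,"wy":0,"wz":0,"x":0,"y":0,"z":-0.002,"fingers":0},
    {"wx":0,"wy":0,"wz":0,"x":0,"y":0,"z":-0.002,"fingers":0},
    {"wx":0,"wy":0,"wz":0,"x":0,"y":0,"z":-0.002,"fingers":0},
    {"wx":0,"wy":0,"wz":0,"x":0,"y":0,"z":-0.002,"fingers":0},
    {"wx":0,"wy":0,"wz":0,"x":0,"y":0,"z":-0.002,"fingers":0},
    {"wx":0,"wy":0,"wz":0,"x":0,"y":0,"z":-0.002,"fingers":0},
    {"wx":0,"wy":0,"wz":0,"x":0,"y":0,"z":-0.002,"fingers":0},
    {"wx":0,"wy":0,"wz":0,"x":0,"y":0,"z":-0.002,"fingers":0}
  ]
}}

```text
clock: 9.9
eef_pos: [0.4434, 0.1371, 0.1381]
tcp_rot: [[0.0, 0.123, 0.992], [0.0, 0.992, -0.123], [-1.0, 0.0, 0.0]]
ft_force: [0.9, 0.2, -1.9]
width: 0.147
```

```bash
python3 st.py
```

```text
9.9 tip unit mm [-1.6889 -0.0867 68.9464] F unit 0.8587999826911049 0.34030806823232707 -1.8865249268259352 T -0.30555379509047237 w 13.849550623418432 [0.4434 0.1371 0.1381]
```

Emit:
{"api": "play_rows", "payload": {
  "plan": [
    {"wx":0,"wy":0,"wz":0,"x":0,"y":0,"z":-0.002,"fingers":0},
    {"wx":0,"wy":0,"wz":0,"x":0,"y":0,"z":-0.002,"fingers":0},
    {"wx":0,"wy":0,"wz":0,"x":0,"y":0,"z":-0.001,"fingers":0},
    {"wx":0,"wy":0,"wz":0,"x":0,"y":0,"z":0,"fingers":0}
  ]
}}

```text
clock: 10.3
eef_pos: [0.4384, 0.1378, 0.1381]
tcp_rot: [[-0.0, 0.123, 0.992], [0.0, 0.992, -0.123], [-1.0, 0.0, -0.0]]
ft_force: [0.1, -0.6, -1.5]
width: 0.148
```

```bash
python3 st.py
```

```text
10.3 tip unit mm [-6.8056 -0.0574 68.8927] F unit 0.18592164961731214 -0.619275028858353 -1.4559939403636222 T -0.21506630003294983 w 13.922227546148765 [0.4384 0.1378 0.1381]
```

Emit:
{"api": "play_rows", "payload": {
  "plan": [
    {"wx":0,"wy":0,"wz":0,"x":0,"y":0,"z":-0.0005,"fingers":0},
    {"wx":0,"wy":0,"wz":0,"x":0,"y":0,"z":-0.0005,"fingers":0},
    {"wx":0,"wy":0,"wz":0,"x":0,"y":0,"z":-0.0005,"fingers":0}
  ]
}}

```text
clock: 10.6
eef_pos: [0.4371, 0.1379, 0.1381]
tcp_rot: [[0.0, 0.123, 0.992], [0.0, 0.992, -0.123], [-1.0, 0.0, 0.0]]
ft_force: [0.9, -0.1, -2.3]
width: 0.143
```

```bash
python3 st.py
```

```text
10.6 tip unit mm [-8.091  -0.0925 68.9041] F unit 0.9528108937046633 -0.02326935577778668 -2.2569787272659427 T -0.36757071857550844 w 13.45658327269762 [0.4371 0.1379 0.1381]
```

Emit:
{"api": "play_rows", "payload": {
  "plan": [
    {"wx":0,"wy":0,"wz":0,"x":0,"y":0,"z":-0.0005,"fingers":0},
    {"wx":0,"wy":0,"wz":0,"x":0,"y":0,"z":-0.0005,"fingers":0},
    {"wx":0,"wy":0,"wz":0,"x":0,"y":0,"z":-0.0005,"fingers":0}
  ]
}}

```text
clock: 10.9
eef_pos: [0.4355, 0.1381, 0.1381]
tcp_rot: [[0.0, 0.123, 0.992], [-0.0, 0.992, -0.123], [-1.0, -0.0, 0.0]]
ft_force: [1.0, 0.7, -2.2]
width: 0.144
```

```bash
python3 st.py
```

```text
10.9 tip unit mm [-9.6577 -0.1056 68.8693] F unit 0.8904367866764061 0.8579235418062781 -2.162209342074095 T -0.35539100775647225 w 13.550234516299726 [0.4355 0.1381 0.1381]
```

Emit:
{"api": "play_rows", "payload": {
  "plan": [
    {"wx":0,"wy":0,"wz":0,"x":0,"y":0,"z":-0.0005,"fingers":0},
    {"wx":0,"wy":0,"wz":0,"x":0,"y":0,"z":-0.0005,"fingers":0},
    {"wx":0,"wy":0,"wz":0,"x":0,"y":0,"z":-0.0005,"fingers":0}
  ]
}}

```text
clock: 11.2
eef_pos: [0.434, 0.1383, 0.138]
tcp_rot: [[-0.0, 0.123, 0.992], [-0.0, 0.992, -0.123], [-1.0, -0.0, -0.0]]
ft_force: [1.3, -0.6, -1.8]
width: 0.145
```

```bash
python3 st.py
```

```text
11.2 tip unit mm [-11.1806  -0.1372  68.8456] F unit 1.348275523256559 -0.43817368252189565 -1.7606869029964056 T -0.3756435970477221 w 13.666714624568618 [0.434  0.1383 0.138 ]
```

Emit:
{"api": "play_rows", "payload": {
  "plan": [
    {"wx":0,"wy":0,"wz":0,"x":0,"y":0,"z":-0.0005,"fingers":0},
    {"wx":0,"wy":0,"wz":0,"x":0,"y":0,"z":-0.0005,"fingers":0},
    {"wx":0,"wy":0,"wz":0,"x":0,"y":0,"z":-0.0005,"fingers":0}
  ]
}}

```text
clock: 11.5
eef_pos: [0.4325, 0.1385, 0.1381]
tcp_rot: [[0.0, 0.123, 0.992], [-0.0, 0.992, -0.123], [-1.0, -0.0, 0.0]]
ft_force: [1.4, -0.6, -1.5]
width: 0.142
```

```bash
python3 st.py
```

```text
11.5 tip unit mm [-12.6869  -0.0776  68.8631] F unit 1.5082597860595104 -0.4669822387039885 -1.5182745004116753 T -0.3500082502124484 w 13.365513956658088 [0.4325 0.1385 0.1381]
```

Emit:
{"api": "play_rows", "payload": {
  "plan": [
    {"wx":0,"wy":0,"wz":0,"x":0,"y":0,"z":-0.0005,"fingers":0},
    {"wx":0,"wy":0,"wz":0,"x":0,"y":0,"z":-0.0005,"fingers":0},
    {"wx":0,"wy":0,"wz":0,"x":0,"y":0,"z":-0.0005,"fingers":0}
  ]
}}

```text
clock: 11.8
eef_pos: [0.431, 0.1387, 0.1381]
tcp_rot: [[0.0, 0.123, 0.992], [-0.0, 0.992, -0.123], [-1.0, -0.0, 0.0]]
ft_force: [0.8, 0.0, -1.9]
width: 0.145
```

```bash
python3 st.py
```

```text
11.8 tip unit mm [-14.1919  -0.0734  68.8777] F unit 0.8285478924692455 0.11543946304464701 -1.8809309277339479 T -0.3540111753260519 w 13.673167590727628 [0.431  0.1387 0.1381]
```

Emit:
{"api": "play_rows", "payload": {
  "plan": [
    {"wx":0,"wy":0,"wz":0,"x":0,"y":0,"z":-0.0005,"fingers":0},
    {"wx":0,"wy":0,"wz":0,"x":0,"y":0,"z":-0.0005,"fingers":0},
    {"wx":0,"wy":0,"wz":0,"x":0,"y":0,"z":-0.0005,"fingers":0}
  ]
}}

```text
clock: 12.1
eef_pos: [0.4296, 0.1388, 0.1381]
tcp_rot: [[0.0, 0.123, 0.992], [0.0, 0.992, -0.123], [-1.0, 0.0, 0.0]]
ft_force: [1.0, -0.8, -1.7]
width: 0.143
```

```bash
python3 st.py
```

```text
12.1 tip unit mm [-15.6811  -0.0849  68.8707] F unit 1.1079552152600292 -0.6515893176800684 -1.6697143131542203 T -0.3230734335047212 w 13.454140910060243 [0.4296 0.1388 0.1381]
```

Emit:
{"api": "play_rows", "payload": {
  "plan": [
    {"wx":0,"wy":0,"wz":0,"x":0,"y":0,"z":-0.0005,"fingers":0},
    {"wx":0,"wy":0,"wz":0,"x":0,"y":0,"z":-0.0005,"fingers":0},
    {"wx":0,"wy":0,"wz":0,"x":0,"y":0,"z":-0.0005,"fingers":0}
  ]
}}

```text
clock: 12.4
eef_pos: [0.4281, 0.139, 0.1381]
tcp_rot: [[-0.0, 0.123, 0.992], [0.0, 0.992, -0.123], [-1.0, 0.0, -0.0]]
ft_force: [1.9, -0.3, -1.6]
width: 0.143
```

```bash
python3 st.py
```

```text
12.4 tip unit mm [-17.1931  -0.1032  68.8491] F unit 1.869572821477305 -0.04330306661872198 -1.6068803376228535 T -0.32977516999500006 w 13.451644768956339 [0.4281 0.139  0.1381]
```

Emit:
{"api": "play_rows", "payload": {
  "plan": [
    {"wx":0,"wy":0,"wz":0,"x":0,"y":0,"z":-0.0005,"fingers":0},
    {"wx":0,"wy":0,"wz":0,"x":0,"y":0,"z":-0.0005,"fingers":0},
    {"wx":0,"wy":0,"wz":0,"x":0,"y":0,"z":-0.0005,"fingers":0}
  ]
}}

```text
clock: 12.7
eef_pos: [0.4266, 0.1392, 0.1381]
tcp_rot: [[0.0, 0.123, 0.992], [0.0, 0.992, -0.123], [-1.0, 0.0, 0.0]]
ft_force: [0.3, 0.5, -1.4]
width: 0.144
```

```bash
python3 st.py
```

```text
12.7 tip unit mm [-18.6862  -0.0855  68.8645] F unit 0.2687143803789905 0.5066151166149856 -1.4422438466198588 T -0.3721521223169861 w 13.561473342165234 [0.4266 0.1392 0.1381]
```

Emit:
{"api": "play_rows", "payload": {
  "plan": [
    {"wx":0,"wy":0,"wz":0,"x":0,"y":0,"z":-0.0005,"fingers":0},
    {"wx":0,"wy":0,"wz":0,"x":0,"y":0,"z":-0.0005,"fingers":0},
    {"wx":0,"wy":0,"wz":0,"x":0,"y":0,"z":-0.0005,"fingers":0}
  ]
}}

```text
clock: 13.0
eef_pos: [0.4251, 0.1394, 0.1381]
tcp_rot: [[0.0, 0.123, 0.992], [-0.0, 0.992, -0.123], [-1.0, -0.0, 0.0]]
ft_force: [2.2, 0.3, -2.1]
width: 0.144
```

```bash
python3 st.py
```

```text
13.0 tip unit mm [-20.1852  -0.1142  68.8652] F unit 2.1458204333552318 0.5188246087945056 -2.115300680022139 T -0.37889031529350936 w 13.550922240408747 [0.4251 0.1394 0.1381]
```

Emit:
{"api": "play_rows", "payload": {
  "plan": [
    {"wx":0,"wy":0,"wz":0,"x":0,"y":0,"z":-0.0005,"fingers":0},
    {"wx":0,"wy":0,"wz":0,"x":0,"y":0,"z":-0.0005,"fingers":0},
    {"wx":0,"wy":0,"wz":0,"x":0,"y":0,"z":-0.0005,"fingers":0}
  ]
}}

```text
clock: 13.3
eef_pos: [0.4236, 0.1396, 0.138]
tcp_rot: [[-0.0, 0.123, 0.992], [0.0, 0.992, -0.123], [-1.0, 0.0, -0.0]]
ft_force: [2.4, 0.8, -1.8]
width: 0.147
```

```bash
python3 st.py
```

```text
13.3 tip unit mm [-21.7029  -0.0905  68.8426] F unit 2.281492938791362 1.0384856292790086 -1.7748807226194725 T -0.4260592835156001 w 13.779183846213952 [0.4236 0.1396 0.138 ]
```

Emit:
{"api": "play_rows", "payload": {
  "plan": [
    {"wx":0,"wy":0,"wz":0,"x":0,"y":0,"z":-0.0005,"fingers":0},
    {"wx":0,"wy":0,"wz":0,"x":0,"y":0,"z":0,"fingers":0}
  ]
}}

```text
clock: 13.5
eef_pos: [0.423, 0.1397, 0.138]
tcp_rot: [[-0.0, 0.123, 0.992], [-0.0, 0.992, -0.123], [-1.0, -0.0, -0.0]]
ft_force: [0.8, -0.7, -1.6]
width: 0.15
```

```bash
python3 st.py
```

```text
13.5 tip unit mm [-22.2568  -0.0751  68.8226] F unit 0.8437822023563805 -0.6194316757063218 -1.567973242945964 T -0.29321375961613116 w 14.092728552830707 [0.423  0.1397 0.138 ]
```

Emit:
{"api": "play_rows", "payload": {
  "plan": [
    {"wx":0,"wy":0,"wz":0,"x":0,"y":0,"z":-0.0005,"fingers":0},
    {"wx":0,"wy":0,"wz":0,"x":0,"y":0,"z":-0.0005,"fingers":0},
    {"wx":0,"wy":0,"wz":0,"x":0,"y":0,"z":0,"fingers":0}
  ]
}}

```text
clock: 13.8
eef_pos: [0.4221, 0.1397, 0.138]
tcp_rot: [[-0.0, 0.123, 0.992], [-0.0, 0.992, -0.123], [-1.0, -0.0, -0.0]]
ft_force: [1.2, -0.2, -2.3]
width: 0.148
```

```bash
python3 st.py
```

```text
13.8 tip unit mm [-23.2448  -0.1144  68.8043] F unit 1.2065854562026346 -0.06764107413292562 -2.2959131488385234 T -0.3762114547361037 w 13.880408269273584 [0.4221 0.1397 0.138 ]
```

Emit:
{"api": "play_rows", "payload": {
  "plan": [
    {"wx":0,"wy":0,"wz":0,"x":0,"y":0,"z":-0.0005,"fingers":0},
    {"wx":0,"wy":0,"wz":0,"x":0,"y":0,"z":-0.0005,"fingers":0},
    {"wx":0,"wy":0,"wz":0,"x":0,"y":0,"z":0,"fingers":0}
  ]
}}

```text
clock: 14.1
eef_pos: [0.4214, 0.1398, 0.138]
tcp_rot: [[0.001, 0.123, 0.992], [-0.0, 0.992, -0.123], [-1.0, -0.0, 0.001]]
ft_force: [3.3, 0.3, -3.7]
width: 0.148
```

```bash
python3 st.py; python3 - <<'E'
from h import *
d={n:imaging.read_camera(n) for n in("scene","side")}
m=[cv2.resize(d[n]["color"][y:y+100,x:x+100,::-1],(400,400),interpolation=cv2.INTER_CUBIC) for n,x,y in(("scene",218,150),("side",265,140))]
cv2.imwrite("pics/m4.png",np.hstack(m))
E
```

```text
14.1 tip unit mm [-23.8556  -0.124   68.9615] F unit 3.2421324664178264 0.653041169634303 -3.7485302666272977 T -0.6598352399029563 w 13.896858264521816 [0.4214 0.1398 0.138 ]
```

View pics/m4.png

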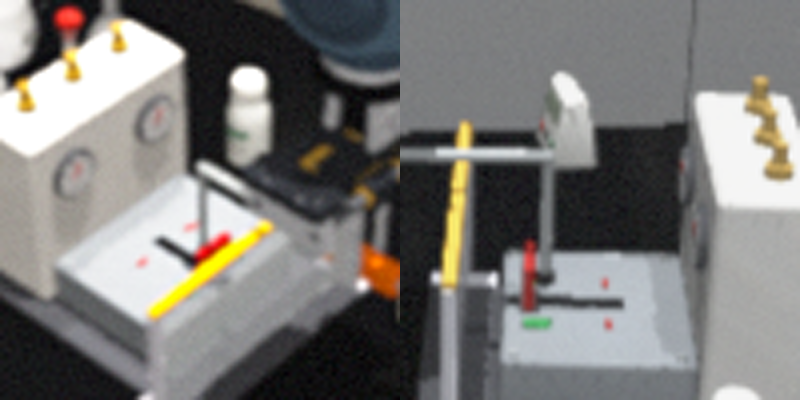

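The stop is felt: force and moment are rising, and the picture shows the lever in the green zone with the ball behind it. I'll increase in small steps.

Emit:
{"api": "play_rows", "payload": {
  "plan": [
    {"wx":0,"wy":0,"wz":0,"x":0,"y":0,"z":-0.0005,"fingers":0},
    {"wx":0,"wy":0,"wz":0,"x":0,"y":0,"z":0,"fingers":0}
  ]
}}

```text
clock: 14.4
eef_pos: [0.4212, 0.1398, 0.1381]
tcp_rot: [[0.002, 0.123, 0.992], [-0.0, 0.992, -0.123], [-1.0, 0.0, 0.002]]
ft_force: [5.8, -1.3, -3.5]
width: 0.143
```

```bash
python3 st.py
```

```text
14.4 tip unit mm [-23.9343  -0.1386  69.1234] F unit 5.919961681744346 -0.5800807064796076 -3.533861434264792 T -1.0469002922182897 w 13.400274300112498 [0.4212 0.1398 0.1381]
```

Emit:
{"api": "play_rows", "payload": {
  "plan": [
    {"wx":0,"wy":0,"wz":0,"x":0,"y":0,"z":-0.0004,"fingers":0},
    {"wx":0,"wy":0,"wz":0,"x":0,"y":0,"z":0,"fingers":0}
  ]
}}

```text
clock: 14.6
eef_pos: [0.4212, 0.1398, 0.1381]
tcp_rot: [[0.003, 0.123, 0.992], [-0.0, 0.992, -0.123], [-1.0, 0.0, 0.003]]
ft_force: [7.4, -1.4, -6.8]
width: 0.144
```

```bash
python3 st.py
```

```text
14.6 tip unit mm [-23.9426  -0.1515  69.2972] F unit 7.532857070533949 -0.5028555792764673 -6.802490486386718 T -1.2699690934085173 w 13.529838137697457 [0.4212 0.1398 0.1381]
```

Emit:
{"api": "play_rows", "payload": {
  "plan": [
    {"wx":0,"wy":0,"wz":0,"x":0,"y":0,"z":-0.0001,"fingers":0},
    {"wx":0,"wy":0,"wz":0,"x":0,"y":0,"z":0,"fingers":0}
  ]
}}

```text
clock: 14.8
eef_pos: [0.4211, 0.1398, 0.1382]
tcp_rot: [[0.002, 0.123, 0.992], [-0.0, 0.992, -0.123], [-1.0, 0.0, 0.002]]
ft_force: [6.6, -1.4, -4.0]
width: 0.142
```

```bash
python3 st.py
```

```text
14.8 tip unit mm [-24.0687  -0.1488  69.3811] F unit 6.7401539676423505 -0.5532511941745765 -3.989757588824899 T -1.1821056610409724 w 13.36801780978078 [0.4211 0.1398 0.1382]
```

Emit:
{"api": "play_rows", "payload": {
  "plan": [
    {"wx":0,"wy":0,"wz":0,"x":0,"y":0,"z":-0.0003,"fingers":0},
    {"wx":0,"wy":0,"wz":0,"x":0,"y":0,"z":0,"fingers":0},
    {"wx":0,"wy":0,"wz":0,"x":0,"y":0,"z":0,"fingers":0}
  ]
}}

```text
clock: 15.1
eef_pos: [0.421, 0.1398, 0.1383]
tcp_rot: [[0.003, 0.123, 0.992], [-0.0, 0.992, -0.123], [-1.0, 0.0, 0.003]]
ft_force: [6.8, -0.7, -5.6]
width: 0.144
```

```bash
python3 st.py
```

```text
15.1 tip unit mm [-24.0634  -0.1728  69.5936] F unit 6.846769824400206 0.1222112501943396 -5.565445570932166 T -1.3237538013204946 w 13.521804280834655 [0.421  0.1398 0.1383]
```

Emit:
{"api": "play_rows", "payload": {
  "plan": [
    {"wx":0,"wy":0,"wz":0,"x":0,"y":0,"z":-0.0003,"fingers":0},
    {"wx":0,"wy":0,"wz":0,"x":0,"y":0,"z":0,"fingers":0},
    {"wx":0,"wy":0,"wz":0,"x":0,"y":0,"z":0,"fingers":0}
  ]
}}

```text
clock: 15.4
eef_pos: [0.4209, 0.1398, 0.1383]
tcp_rot: [[0.004, 0.123, 0.992], [-0.0, 0.992, -0.123], [-1.0, 0.0, 0.004]]
ft_force: [7.5, -1.3, -7.2]
width: 0.147
```

```bash
python3 st.py
```

```text
15.4 tip unit mm [-24.0916  -0.1683  69.6759] F unit 7.578036014063034 -0.375060541287229 -7.168271290885106 T -1.4752729459430112 w 13.809691812101475 [0.4209 0.1398 0.1383]
```

About 7.7 N now. I'll hold it steady.

Emit:
{"api": "play_rows", "payload": {
  "plan": [
    {"wx":0,"wy":0,"wz":0,"x":0,"y":0,"z":-0.0001,"fingers":0},
    {"wx":0,"wy":0,"wz":0,"x":0,"y":0,"z":0,"fingers":0},
    {"wx":0,"wy":0,"wz":0,"x":0,"y":0,"z":0,"fingers":0},
    {"wx":0,"wy":0,"wz":0,"x":0,"y":0,"z":0,"fingers":0},
    {"wx":0,"wy":0,"wz":0,"x":0,"y":0,"z":0,"fingers":0},
    {"wx":0,"wy":0,"wz":0,"x":0,"y":0,"z":0,"fingers":0}
  ]
}}

```text
clock: 16.0
eef_pos: [0.4209, 0.1398, 0.1383]
tcp_rot: [[0.004, 0.123, 0.992], [-0.0, 0.992, -0.123], [-1.0, 0.0, 0.004]]
ft_force: [8.0, -0.4, -6.6]
width: 0.145
```

```bash
python3 st.py
```

```text
16.0 tip unit mm [-24.0809  -0.1657  69.7227] F unit 8.033252358674458 0.5785935074802026 -6.6156726021292345 T -1.5673853240265636 w 13.602751492047028 [0.4209 0.1398 0.1383]
```

Emit:
{"api": "play_rows", "payload": {
  "plan": [
    {"wx":0,"wy":0,"wz":0,"x":0,"y":0,"z":0,"fingers":0},
    {"wx":0,"wy":0,"wz":0,"x":0,"y":0,"z":0,"fingers":0},
    {"wx":0,"wy":0,"wz":0,"x":0,"y":0,"z":0,"fingers":0},
    {"wx":0,"wy":0,"wz":0,"x":0,"y":0,"z":0,"fingers":0}
  ]
}}

```text
clock: 16.4
eef_pos: [0.4209, 0.1398, 0.1383]
tcp_rot: [[0.004, 0.123, 0.992], [-0.0, 0.992, -0.123], [-1.0, 0.0, 0.004]]
ft_force: [8.4, -0.9, -6.4]
width: 0.146
```

```bash
python3 st.py
```

```text
16.4 tip unit mm [-24.1189  -0.1888  69.6577] F unit 8.489940811624898 0.17231537344328365 -6.4409921119083915 T -1.6035964047170692 w 13.744011421896257 [0.4209 0.1398 0.1383]
```

Emit:
{"api": "play_rows", "payload": {
  "plan": [
    {"wx":0,"wy":0,"wz":0,"x":0,"y":0,"z":0,"fingers":0},
    {"wx":0,"wy":0,"wz":0,"x":0,"y":0,"z":0,"fingers":0},
    {"wx":0,"wy":0,"wz":0,"x":0,"y":0,"z":0,"fingers":0},
    {"wx":0,"wy":0,"wz":0,"x":0,"y":0,"z":0,"fingers":0}
  ]
}}

```text
clock: 16.8
eef_pos: [0.4209, 0.1398, 0.1383]
tcp_rot: [[0.004, 0.123, 0.992], [-0.0, 0.992, -0.123], [-1.0, 0.0, 0.004]]
ft_force: [8.5, -0.4, -6.8]
width: 0.147
```

```bash
python3 st.py
```

```text
16.8 tip unit mm [-24.1147  -0.1843  69.675 ] F unit 8.438826296514629 0.6868795727870817 -6.782981261540931 T -1.5872688237605146 w 13.807685122710234 [0.4209 0.1398 0.1383]
```

The force has stayed at 8.0–8.5 N for over a second. I'll hold a little longer, then back off and lift out.

Emit:
{"api": "play_rows", "payload": {
  "plan": [
    {"wx":0,"wy":0,"wz":0,"x":0,"y":0,"z":0,"fingers":0},
    {"wx":0,"wy":0,"wz":0,"x":0,"y":0,"z":0,"fingers":0},
    {"wx":0,"wy":0,"wz":0,"x":0,"y":0,"z":0,"fingers":0},
    {"wx":0,"wy":0,"wz":0,"x":0,"y":0,"z":0,"fingers":0},
    {"wx":0,"wy":0,"wz":0,"x":0,"y":0,"z":0.001,"fingers":0},
    {"wx":0,"wy":0,"wz":0,"x":0,"y":0,"z":0.002,"fingers":0},
    {"wx":0,"wy":0,"wz":0,"x":0,"y":0,"z":0.005,"fingers":0},
    {"wx":0,"wy":0,"wz":0,"x":0,"y":0,"z":0.01,"fingers":0},
    {"wx":0,"wy":0,"wz":0,"x":0,"y":0,"z":0.005,"fingers":0},
    {"wx":0,"wy":0,"wz":0,"x":0,"y":0,"z":0,"fingers":0},
    {"wx":0,"wy":0,"wz":0,"x":0,"y":0,"z":0,"fingers":0}
  ]
}}

```text
clock: 17.9
eef_pos: [0.4422, 0.1372, 0.1379]
tcp_rot: [[-0.001, 0.123, 0.992], [0.0, 0.992, -0.123], [-1.0, -0.0, -0.001]]
ft_force: [-0.6, 0.4, -0.6]
width: 0.147
```

Emit:
{"api": "play_rows", "payload": {
  "plan": [
    {"wx":0,"wy":0,"wz":0,"x":-0.008,"y":0,"z":0,"fingers":0},
    {"wx":0,"wy":0,"wz":0,"x":-0.016,"y":0,"z":0,"fingers":0},
    {"wx":0,"wy":0,"wz":0,"x":-0.02,"y":0,"z":0,"fingers":0},
    {"wx":0,"wy":0,"wz":0,"x":-0.02,"y":0,"z":0,"fingers":0},
    {"wx":0,"wy":0,"wz":0,"x":-0.02,"y":0,"z":0,"fingers":0},
    {"wx":0,"wy":0,"wz":0,"x":-0.02,"y":0,"z":0,"fingers":0},
    {"wx":0,"wy":0,"wz":0,"x":-0.012,"y":0,"z":0,"fingers":0},
    {"wx":0,"wy":0,"wz":0,"x":-0.005,"y":0,"z":0,"fingers":0},
    {"wx":0,"wy":0,"wz":0,"x":0,"y":0,"z":0,"fingers":0},
    {"wx":0,"wy":0,"wz":0,"x":0,"y":0,"z":0,"fingers":0},
    {"wx":0,"wy":0,"wz":0,"x":0,"y":0,"z":0,"fingers":0}
  ]
}}

```text
clock: 19.0
eef_pos: [0.4417, 0.1372, 0.2579]
tcp_rot: [[-0.002, 0.123, 0.992], [-0.0, 0.992, -0.123], [-1.0, -0.0, -0.002]]
ft_force: [-0.5, -1.1, -1.8]
width: 0.149
```

```bash
python3 - <<'E'
from h import *
np.set_printoptions(precision=4,suppress=True)
o=monitor.get_obs();d={n:imaging.read_camera(n) for n in("scene","side")};c=d["side"];T=np.linalg.inv(c["cam_to_world"])
print(o["clock"],o["eef_pos"],o["tcp_rot"],o["ft_force"])
def pj(P): q=c["K"]@(T[:3,:3]@P+T[:3,3]);return (q[:2]/q[2]-[220,95])*5
for n,z,x in(("stub",-.065,-.0188),("bend",.149,-.0188),("tip",.149,.0692)): print(n,pj(o["eef_pos"]+o["tcp_rot"]@[x,0,z]))
print("tool delta to grasp", o["tcp_rot"].T@(np.array([.474,-.256,.258])-o["eef_pos"]))
m=[cv2.resize(c["color"][95:215,220:380,::-1],(800,600),interpolation=cv2.INTER_CUBIC)]
cv2.imwrite("pics/m5.png",m[0])
E
```

```text
19.0 [0.4417 0.1372 0.2579] [[-0.0021  0.1229  0.9924]
 [-0.0001  0.9924 -0.1229]
 [-1.     -0.0004 -0.0021]] [-0.495  -1.1358 -1.8355]
stub [ 14.9171 184.6052]
bend [456.5871 191.4067]
tip [449.0719 360.7617]
tool delta to grasp [-0.0002 -0.3863  0.0804]
```

View pics/m5.png

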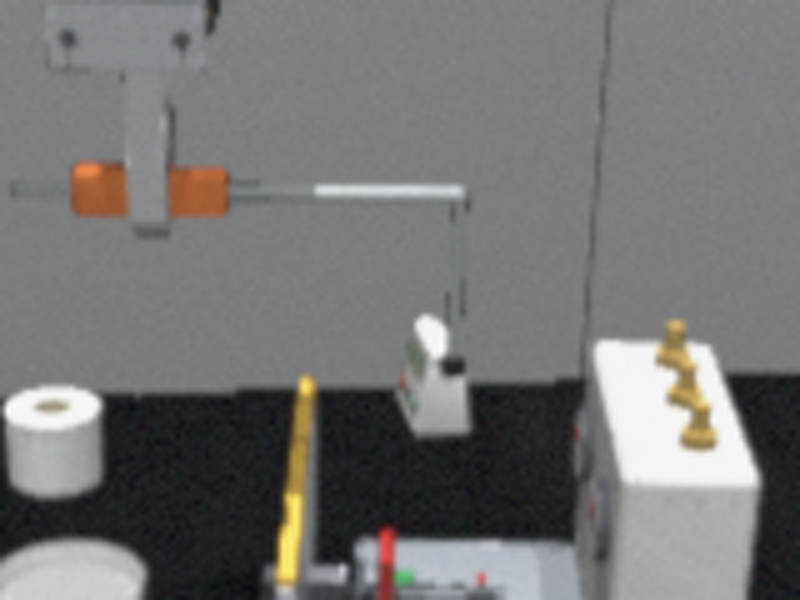

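The rod is still straight in the grip: tip seen at (453,366), predicted (449,361). The lever stays closed. I'll carry the rod back the same way.

Emit:
{"api": "play_rows", "payload": {
  "plan": [
    {"wx":-4.2,"wy":0,"wz":0,"x":0,"y":0,"z":0,"fingers":0},
    {"wx":-4.2,"wy":0,"wz":0,"x":0,"y":0,"z":0,"fingers":0},
    {"wx":-4.2,"wy":0,"wz":0,"x":0,"y":0,"z":0,"fingers":0},
    {"wx":-4.3,"wy":0,"wz":0,"x":0,"y":0,"z":0,"fingers":0},
    {"wx":0,"wy":0,"wz":0,"x":0,"y":0,"z":0,"fingers":0}
  ]
}}

```text
clock: 19.6
eef_pos: [0.4421, 0.1372, 0.2586]
tcp_rot: [[-0.001, -0.171, 0.985], [-0.0, 0.985, 0.171], [-1.0, 0.0, -0.001]]
ft_force: [0.3, 0.3, -1.6]
width: 0.145
```

Emit:
{"api": "play_rows", "payload": {
  "plan": [
    {"wx":0,"wy":0,"wz":0,"x":0,"y":-0.02,"z":-0.0018,"fingers":0},
    {"wx":0,"wy":0,"wz":0,"x":0,"y":-0.036,"z":-0.0032,"fingers":0},
    {"wx":0,"wy":0,"wz":0,"x":0,"y":-0.036,"z":-0.0032,"fingers":0},
    {"wx":0,"wy":0,"wz":0,"x":0,"y":-0.036,"z":-0.0032,"fingers":0},
    {"wx":0,"wy":0,"wz":0,"x":0,"y":-0.036,"z":-0.0032,"fingers":0},
    {"wx":0,"wy":0,"wz":0,"x":0,"y":-0.036,"z":-0.0032,"fingers":0},
    {"wx":0,"wy":0,"wz":0,"x":0,"y":-0.036,"z":-0.0032,"fingers":0},
    {"wx":0,"wy":0,"wz":0,"x":0,"y":-0.036,"z":-0.0032,"fingers":0},
    {"wx":0,"wy":0,"wz":0,"x":0,"y":-0.036,"z":-0.0032,"fingers":0},
    {"wx":0,"wy":0,"wz":0,"x":0,"y":-0.036,"z":-0.0032,"fingers":0},
    {"wx":0,"wy":0,"wz":0,"x":0,"y":-0.033,"z":-0.003,"fingers":0},
    {"wx":0,"wy":0,"wz":0,"x":0,"y":-0.016,"z":-0.0018,"fingers":0}
  ]
}}

```text
clock: 20.8
eef_pos: [0.4743, -0.2582, 0.2586]
tcp_rot: [[-0.001, -0.167, 0.986], [0.0, 0.986, 0.167], [-1.0, 0.0, -0.001]]
ft_force: [0.1, -0.6, -0.1]
width: 0.149
```

Emit:
{"api": "play_rows", "payload": {
  "plan": [
    {"wx":0,"wy":0,"wz":0,"x":0,"y":0,"z":0,"fingers":0},
    {"wx":0,"wy":0,"wz":0,"x":0,"y":0,"z":0,"fingers":0},
    {"wx":0,"wy":0,"wz":0,"x":0,"y":0,"z":0,"fingers":0},
    {"wx":0,"wy":0,"wz":0,"x":0,"y":0,"z":0,"fingers":0}
  ]
}}

```text
clock: 21.2
eef_pos: [0.4747, -0.2548, 0.2592]
tcp_rot: [[0.0, -0.172, 0.985], [0.0, 0.985, 0.172], [-1.0, 0.0, 0.0]]
ft_force: [0.5, -0.2, -1.9]
width: 0.144
```

```bash
python3 - <<'E'
from h import *
np.set_printoptions(precision=4,suppress=True)
o=monitor.get_obs();print(o["clock"],o["eef_pos"],o["tcp_rot"],o["ft_force"])
print("tool delta", o["tcp_rot"].T@(np.array([.474,-.256,.103])-o["eef_pos"]),"yaw",np.degrees(np.arctan2(o["tcp_rot"][1,2],o["tcp_rot"][0,2])))
E
```

```text
21.2 [ 0.4747 -0.2548  0.2592] [[ 0.0002 -0.1723  0.985 ]
 [ 0.      0.985   0.1723]
 [-1.      0.      0.0002]] [ 0.4542 -0.1673 -1.8794]
tool delta [ 0.1562 -0.0011 -0.0009] yaw 9.92150659332196
```

Emit:
{"api": "play_rows", "payload": {
  "plan": [
    {"wx":0,"wy":0,"wz":0,"x":0.01,"y":-0.0011,"z":-0.0009,"fingers":0},
    {"wx":0,"wy":0,"wz":0,"x":0.02,"y":0,"z":0,"fingers":0},
    {"wx":0,"wy":0,"wz":0,"x":0.02,"y":0,"z":0,"fingers":0},
    {"wx":0,"wy":0,"wz":0,"x":0.02,"y":0,"z":0,"fingers":0},
    {"wx":0,"wy":0,"wz":0,"x":0.02,"y":0,"z":0,"fingers":0},
    {"wx":0,"wy":0,"wz":0,"x":0.02,"y":0,"z":0,"fingers":0},
    {"wx":0,"wy":0,"wz":0,"x":0.015,"y":0,"z":0,"fingers":0},
    {"wx":0,"wy":0,"wz":0,"x":0.006,"y":0,"z":0,"fingers":0},
    {"wx":0,"wy":0,"wz":0,"x":0,"y":0,"z":0,"fingers":0},
    {"wx":0,"wy":0,"wz":0,"x":0,"y":0,"z":0,"fingers":0},
    {"wx":0,"wy":0,"wz":0,"x":0,"y":0,"z":0,"fingers":0}
  ]
}}

```text
clock: 22.3
eef_pos: [0.4745, -0.2578, 0.1293]
tcp_rot: [[0.002, -0.171, 0.985], [-0.001, 0.985, 0.171], [-1.0, -0.002, 0.001]]
ft_force: [0.3, -0.0, -1.6]
width: 0.148
```

Emit:
{"api": "play_rows", "payload": {
  "plan": [
    {"wx":0,"wy":0,"wz":0,"x":0.005,"y":0,"z":0,"fingers":0},
    {"wx":0,"wy":0,"wz":0,"x":0.005,"y":0,"z":0,"fingers":0},
    {"wx":0,"wy":0,"wz":0,"x":0.005,"y":0,"z":0,"fingers":0},
    {"wx":0,"wy":0,"wz":0,"x":0.004,"y":0,"z":0,"fingers":0},
    {"wx":0,"wy":0,"wz":0,"x":0.002,"y":0,"z":0,"fingers":0},
    {"wx":0,"wy":0,"wz":0,"x":0,"y":0,"z":0,"fingers":0},
    {"wx":0,"wy":0,"wz":0,"x":0,"y":0,"z":0,"fingers":0},
    {"wx":0,"wy":0,"wz":0,"x":0,"y":0,"z":0,"fingers":0}
  ]
}}

```text
clock: 23.1
eef_pos: [0.474, -0.2574, 0.1073]
tcp_rot: [[0.0, -0.171, 0.985], [-0.0, 0.985, 0.171], [-1.0, -0.0, 0.0]]
ft_force: [0.3, 0.0, -1.2]
width: 0.148
```

```bash
python3 - <<'E'
from h import *
np.set_printoptions(precision=4,suppress=True)
o=monitor.get_obs();print(o["clock"],o["eef_pos"],o["ft_force"],o["wrist_torque"])
print("tool delta", o["tcp_rot"].T@(np.array([.474,-.256,.103])-o["eef_pos"]))
E
```

```text
23.1 [ 0.474  -0.2574  0.1073] [ 0.303   0.0184 -1.1781] [ 0.0532 -0.0257 -0.0001]
tool delta [0.0043 0.0013 0.0002]
```

Emit:
{"api": "play_rows", "payload": {
  "plan": [
    {"wx":0,"wy":0,"wz":0,"x":0,"y":0.0013,"z":0,"fingers":0},
    {"wx":0,"wy":0,"wz":0,"x":0.001,"y":0,"z":0,"fingers":0},
    {"wx":0,"wy":0,"wz":0,"x":0.001,"y":0,"z":0,"fingers":0},
    {"wx":0,"wy":0,"wz":0,"x":0.001,"y":0,"z":0,"fingers":0},
    {"wx":0,"wy":0,"wz":0,"x":0.001,"y":0,"z":0,"fingers":0},
    {"wx":0,"wy":0,"wz":0,"x":0,"y":0,"z":0,"fingers":0},
    {"wx":0,"wy":0,"wz":0,"x":0,"y":0,"z":0,"fingers":0}
  ]
}}

```text
clock: 23.8
eef_pos: [0.4737, -0.2562, 0.1033]
tcp_rot: [[0.0, -0.171, 0.985], [-0.0, 0.985, 0.171], [-1.0, -0.0, 0.0]]
ft_force: [-1.8, -0.2, 0.1]
width: 0.144
```

```bash
python3 - <<'E'
from h import *
np.set_printoptions(precision=4,suppress=True)
o=monitor.get_obs();print(o["clock"],o["eef_pos"],o["ft_force"],o["wrist_torque"])
print("tool delta", o["tcp_rot"].T@(np.array([.474,-.256,.103])-o["eef_pos"]))
E
```

```text
23.8 [ 0.4737 -0.2562  0.1033] [-1.8191 -0.1863  0.1394] [0.0954 0.1727 0.0492]
tool delta [0.0003 0.0001 0.0003]
```

The stand has taken the rod's weight. I'll open gently and retreat.

Emit:
{"api": "play_rows", "payload": {
  "plan": [
    {"wx":0,"wy":0,"wz":0,"x":0,"y":0,"z":0,"fingers":17},
    {"wx":0,"wy":0,"wz":0,"x":0,"y":0,"z":0,"fingers":20},
    {"wx":0,"wy":0,"wz":0,"x":0,"y":0,"z":0,"fingers":24},
    {"wx":0,"wy":0,"wz":0,"x":0,"y":0,"z":0,"fingers":32},
    {"wx":0,"wy":0,"wz":0,"x":0,"y":0,"z":0,"fingers":45},
    {"wx":0,"wy":0,"wz":0,"x":0,"y":0,"z":0,"fingers":60},
    {"wx":0,"wy":0,"wz":0,"x":0,"y":0,"z":0,"fingers":80},
    {"wx":0,"wy":0,"wz":0,"x":0,"y":0,"z":0,"fingers":90},
    {"wx":0,"wy":0,"wz":0,"x":0,"y":0,"z":0,"fingers":90},
    {"wx":0,"wy":0,"wz":0,"x":0,"y":0,"z":0,"fingers":90}
  ]
}}

```text
clock: 24.8
eef_pos: [0.4736, -0.256, 0.1031]
tcp_rot: [[-0.0, -0.171, 0.985], [0.0, 0.985, 0.171], [-1.0, 0.0, -0.0]]
ft_force: [0.0, 0.0, 0.4]
width: 0.793
```

Emit:
{"api": "play_rows", "payload": {
  "plan": [
    {"wx":0,"wy":0,"wz":0,"x":-0.01,"y":0,"z":0,"fingers":90},
    {"wx":0,"wy":0,"wz":0,"x":-0.02,"y":0,"z":0,"fingers":90},
    {"wx":0,"wy":0,"wz":0,"x":-0.025,"y":0,"z":0,"fingers":90},
    {"wx":0,"wy":0,"wz":0,"x":-0.025,"y":0,"z":0,"fingers":90},
    {"wx":0,"wy":0,"wz":0,"x":-0.022,"y":0,"z":0,"fingers":90},
    {"wx":0,"wy":0,"wz":0,"x":-0.02,"y":0,"z":0,"fingers":90},
    {"wx":0,"wy":0,"wz":0,"x":-0.02,"y":0,"z":0,"fingers":90},
    {"wx":0,"wy":0,"wz":0,"x":-0.01,"y":0,"z":0,"fingers":90},
    {"wx":0,"wy":0,"wz":0,"x":0,"y":0,"z":0,"fingers":90}
  ]
}}

```text
clock: 25.7
eef_pos: [0.4744, -0.2565, 0.2572]
tcp_rot: [[0.003, -0.171, 0.985], [-0.002, 0.985, 0.171], [-1.0, -0.003, 0.002]]
ft_force: [0.2, -0.9, -0.4]
width: 0.9
```

```bash
python3 - <<'E'
from h import *
d={n:imaging.read_camera(n) for n in("scene","side")}
def cr(n,x,y,w): return cv2.resize(d[n]["color"][y:y+w*3//4,x:x+w,::-1],(400,300),interpolation=cv2.INTER_CUBIC)
cv2.imwrite("pics/fin.png",np.vstack([np.hstack([cr("scene",208,163,120),cr("scene",305,132,80)]),np.hstack([cr("side",262,162,120),cr("side",232,265,140)])]))
o=monitor.get_obs();print(o["clock"],o["eef_pos"],o["width"],o["ft_force"])
E
```

```text
25.8 [ 0.4734104  -0.25574088  0.25450775] 0.9018184195973389 [-0.28595487 -0.26781672  0.18871001]
```

View pics/fin.png

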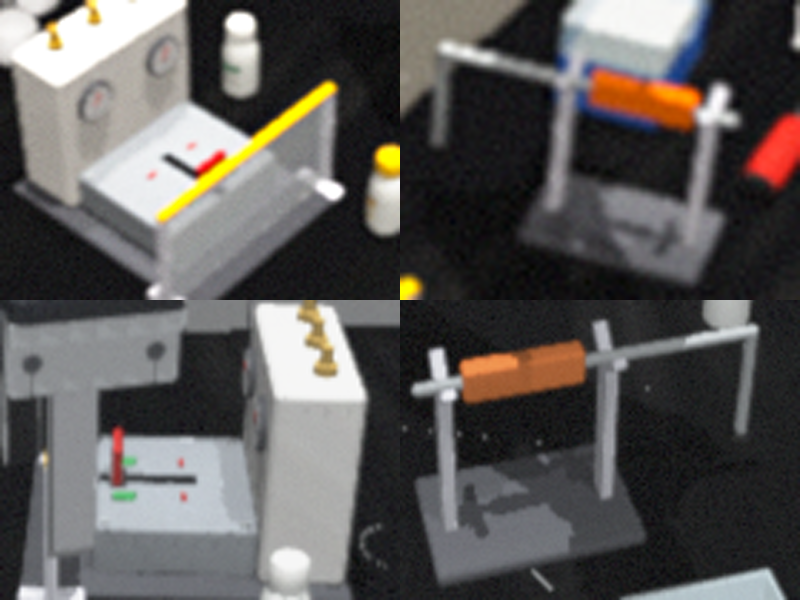

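The rod hangs exactly as before (bend at (442,47) and (755,330), stub at (414,388)). The lever sits in the closed zone at (118,457). The bottles and shield have not moved, so I'm handing in.

```bash
python3 -c "
from h import *
print(bot.job_done())"
```

```text
the job is handed in; nothing more can be done
None
```

The lever is pulled home against its stop, the rod hangs in its stand again, and the job is handed in at about 26 s on the robot's clock. No verdict was reported.

- **Pull:** I felt the stop with the tip at about −24 mm in the unit's x. That puts the lever's centre near −34 to −35 mm by my camera fit, at or 1 mm past the deep end of the stated range and within the 2 mm calibration. The readings during the hold were 8.0–8.5 N along the pull for more than a second, and no reading came near 15 N.
- **Rod:** I gripped it at 60 N and it did not noticeably twist. Returned to the pose it was picked up from, it looks the same to the pixel as in the first pictures, with the gripper open and about 15 cm clear above it.
- **Surroundings:** In the last picture the lever stands in the closed zone, and the shield and both bottles are where they stood. I did not recheck the dish, roll and timer at the end; the arm never went near them.
- **What disagreed:**
  - My first three move calls were refused because the rows lacked some keys, so nothing moved.
  - During the hold there was also a downward force of about 5 N on the tip beyond the rod's weight, probably friction of the ball on the lever. It vanished when I backed off.

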